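Fill the free bay of a two-drive case and shut it

TASK

One of the two bays of the open drive case already holds a drive: slide the loose drive on the board fully home into whichever bay is empty, leaving the other drive fully home in its own. Then swing the hinged upper shell over and press it fully shut, and only after that turn the steel turn-button square across it to hold it down. Leave the other things on the bench where they are.

Things in the scene. Friction and masses are not known exactly. Their poses are not given: they have to be found in the camera images.
- case: Blue board, 340 (x) by 385 (y) by 6 mm thick, carrying the fixed black lower half of a two-bay drive case. Origin: board's underside, below the middle of the case's mouth; +y points from the mouth into the bays, x across them, z up. The board spans x -170..170, y -225..160 mm; case walls and middle rib are 13 mm high (top z 19), outside x +-81, y 0..124, back wall 4 thick.
- drive: The loose 2.5-inch drive, aluminium, 70 mm (its x) by 100 mm (its y) by 15 mm high, lying flat on the board in front of the mouth (starts up to 0.3 rad askew). Origin: centre of its underside. +y is its connector end, which goes in first.
- fitted_drive: An identical drive that already sits home in one of the two bays (either one). Origin: centre of its underside; same axes.
- bay_near (a point): Where a drive's underside centre lies when home in the near bay (case frame -40, 56, 6 mm); its rear edge is then 6 mm inside the mouth. Bay: 74 mm wide (x -77..-3), open to -y at y 0 and above, floor level with the board's top; a connector block stops the drive at y 106. The rib (6 mm wide) has a round nose at y 4; outer walls have cheeks flaring to x +-87, y -18. Axes as the case.
- bay_far (a point): The same for the far bay (case frame 40, 56, 6 mm; bay x 3..77).
- bridge (a point): Middle of the front edge of the fixed green circuit board that roofs the inner ends of both bays (case frame 0, 86, 23 mm: its underside; it is 3 mm thick and reaches to y 120), 2 mm above a drive: a drive must slide in level from the mouth. Axes as the case.
- lid (a joint): Angle of the grey upper shell half (rad): 0 shut, edges on the lower half; starts open at 1.65 to 1.95 (stop 2.0). A stiff hinge: it stays where left. 162 mm wide, 128 mm from hinge to free edge; outer face 15 mm above the hinge line when shut (case z 34 mm). A flap at the free edge then hangs before the mouth (y -4..0) down to the board and strikes a drive that sticks out.
- lid_hinge (a point): Middle of the lid's hinge line (case frame 0, 124, 19 mm), the line runs along the case's x. Axes as the case.
- lid_edge (a point): Middle of the free edge of the lid's outer face; moves with the lid.
- button (a joint): Angle of the turn-button (rad): steel bar 12 mm wide, 8 thick, on a post beyond the case's far wall. At 0 it points along the case's -y, beside the case; it turns clockwise seen from above to pi/2, pointing to the case's -x, square across the lid (stop 1.6). Starts at 0 to 0.25; light friction.
- button_pivot (a point): On the turn-button's axis (case frame 103, 60, 43.5 mm), at the top face of the bar. Axes as the case.
- button_peg (a point): Centre of the top of the upright peg on the bar: 10 mm diameter, 20 mm high, standing on the bar 48 mm from the axis; peg from z = 44 to 64 mm in the case frame. Push the peg to turn the button.
- screw_tin: Bystander: small open steel tin, 44 mm across, 18 mm high, on the board's near right corner. Origin: centre of its underside.
- heatsink: Bystander: finned aluminium heat sink, 36 x 40 x 20 mm, on the board beside the case's near wall. Origin: centre of its underside.
- memory_module: Bystander: flat green memory module, 60 x 30 x 4 mm, on the board's far right corner. Origin: centre of its underside.
- screwdriver: Bystander: screwdriver, 170 mm long, on the bench to the right of the board. Origin: centre of its underside at yaw 0, handle to its -x.
- battery_pack: Bystander: black battery pack, 50 x 200 x 19 mm, on the bench to the left of the board. Origin: centre of its underside.
- bracket: Bystander: open steel drive bracket, a frame 112 x 78 x 14 mm, on the bench to the right of the board. Origin: centre of its underside.
- loupe: Bystander: black eyepiece loupe, 40 mm across, 32 mm high, on the bench to the left of the board. Origin: centre of its underside.
- fan: Bystander: flat black fan, 70 x 70 x 12 mm, on the bench to the left of the board. Origin: centre of its underside.
Things that resemble listed ones, but are neither listed nor needed, are in the scene too. What is shaped like the drive but brown or orange is not meant.

How it is judged:
On the way, in this order (a step that is already met when the one before it is completed fails the run):
1. both drives are home, each in a bay of its own, the lid still open (((horizontal distance between drive and bay_near below 0.005 m and horizontal distance between fitted_drive and bay_far below 0.005 m) or (horizontal distance between drive and bay_far below 0.005 m and horizontal distance between fitted_drive and bay_near below 0.005 m)) and z of each of drive, fitted_drive in the frame of case below 0.009 m and value of joint lid above 0.5 rad), for 0.2 s.
2. then the lid is fully shut (((horizontal distance between drive and bay_near below 0.005 m and horizontal distance between fitted_drive and bay_far below 0.005 m) or (horizontal distance between drive and bay_far below 0.005 m and horizontal distance between fitted_drive and bay_near below 0.005 m)) and z of each of drive, fitted_drive in the frame of case below 0.009 m and value of joint lid below 0.035 rad), for 0.2 s.
3. then the turn-button is turned across the shut lid (all of step 2 and value of joint button above 1.3 rad), for 0.2 s.
At the end, for the whole second after the job is handed in: One drive in each bay, both lying flat on the bay floor and at rest within 5 mm of home; lid shut to within 0.035 rad (about 4 mm at its free edge); turn-button beyond 1.3 rad, so across the lid; bystanders not moved more than 40 mm (all of step 3 and linear speed of each of drive, fitted_drive below 0.02 m/s); the robot touches nothing.
It fails at once if one of the bystanders is moved more than 40 mm (distance of any of screw_tin, heatsink, memory_module, screwdriver, battery_pack, bracket, loupe, fan from where it was at the start of the episode above 0.04 m).
It also fails if it takes over 72 s, if anything falls off the work surface, if the arm or the gripper's body presses on something with over 40 N, if the wrist force passes 120 N, or if a joint passes its speed limit or range.

ROBOT

A 7-joint arm with a two-finger parallel gripper is mounted at the origin on the work surface. World frame = base frame: x ahead of the robot, y to its left, z up, the work surface at z = 0. Lengths are in m, angles in rad, forces in N, time in s.
With the tool pointing down it reaches from about 0.4 to 0.875 m from the base axis. Payload 19.3 kg.
Tool frame: the origin (TCP) lies at the very end of the fingers, on their centre line; the grasp point (between the pads) lies 19 mm behind it; z points along the fingers, y is the direction in which the jaws open and shut (so a half turn about z gives the same grasp; the last joint's range is limited). The gripper opens to 85 mm and grips with 20 to 120 N. Pads are 22 mm wide; open, the fingers measure 114 mm over their backs; the gripper's body (76 mm by 85 mm) begins 54 mm behind the grasp point. The pads swing forward as they close: fully open they stand 13 mm farther back than shut.
Start: joints at [-1.299, 0.521, -0.036, 1.599, 0.021, 1.021, -0.113], TCP at [0.21, 0.589, 0.231] pointing down, gripper open.
Joint ranges: [-2.91, 2.91], [-0.3, 2.13], [-1.5, 1.42], [0.17, 2.43], [-1.26, 4.41], [0.16, 1.93], [-2.52, 2.52]. Speed limits (rad/s): [1.89, 1.89, 2.39, 2.39, 3.01, 3.01, 3.01].

INTERFACE

Orientations are given as [roll, pitch, yaw] about the fixed x, y, z axes, in that order (R = Rz(yaw) Ry(pitch) Rx(roll)).
In Python, from workcell import bot, vision, job_done gives the robot as it stands.
- The arm moves only by the tool arm_command, never from a script. Its arguments are lists of equal length, an entry for each row: "gripper": the finger opening in cm, from 0 to 8.54; "slide": the shift along the tool's x, y, z in cm, a list of three; "turn": the turn, a rotation vector about the tool's x, y, z in degrees, a list of three. A call has 1 to 5 rows; each row is the pose to reach, as a shift and turn from the pose commanded when the call began, along the tool's axes at that moment; what a row does not reach only later rows make up. A row lasts 1/8 s, in which the tool goes at most 62.5 mm and 10.7 degrees, less where a joint would pass 70% of its speed; a pose out of reach is approached as far as the arm can. A call with a gripper value outside its range is refused whole. The fingers move at their own pace and stop on an object; "force" is the grip in N (left out, the last holds). Time passes only in rows, so rows that repeat a pose let the fingers close. It gives the time, the measured TCP pose, the force and the opening at its end, in the units of the state.
- bot.observe(): the state, without advancing time (a new reading comes with each control period).
- vision.grab_frame(name): name is "scene" or "top" or "wrist"; returns the picture (400x640x3 uint8, blue, green, red); there is no depth.
- vision.camera_model(name): a dict with "mtx" (3x3 intrinsics, pixels), "T" (4x4, takes a point from camera to world coordinates). Camera axes: x right, y down, z forward; pixel columns grow to the right and rows downward; lengths in m; the calibration is good to about 2 mm. A picture is of the moment at which its call begins: read the wrist's pose just before it. camera_model takes no time and is no camera call; for the wrist camera it gives the pose at the moment of the call.
- job_done(): hands the job in, once; it reports no verdict.
The state is a dict: "clock": time; "qpos": joint angles; "qd": joint speeds; "joint_efforts": joint torques, N m; "position": TCP position; "tool_rot": TCP orientation; "force": force on the tool from outside, world axes, zero at the start; "moment": the same for the moment, N m; "grip_width": finger opening in m.
Only numpy, scipy, OpenCV 4.12 (cv2) and the standard library are available. Lean on these libraries where they do the work, as an engineer would, in place of code of your own. Each camera call takes 0.05 s, during which the arm holds its last target. There are 200 camera calls.

## Working session

There is one attempt and no reset: what is moved stays moved. The work goes in short steps, Python scripts to look and compute and a tool call to move; the robot and the scene stay as the last step left them, time stands still between calls to the robot, and variables do not carry over. Pictures are saved under pics/ and viewed, about 8 in all and at most 12, crops included, and the job is handed in when it is done.

Besides the shell and the picture viewer there is one more tool, called after "Call:" as name(argument=value, ...) on one line, values as JSON. arm_command: Moves the arm, as the interface text tells. Its arguments: {"type":"object","properties":{"gripper":{"type":"array","items":{"type":"number"}},"slide":{"type":"array","items":{"type":"array","items":{"type":"number"}}},"turn":{"type":"array","items":{"type":"array","items":{"type":"number"}}},"force":{"type":"number"}},"required":["gripper","slide","turn"]}

```bash
mkdir -p pics; cat > h.py <<'E'
import numpy as np, cv2
from workcell import bot, vision, job_done
from scipy.spatial.transform import Rotation as R
def ray(cam,px,z):
    K,T=np.array(cam["mtx"]),np.array(cam["T"])
    d=T[:3,:3]@np.linalg.solve(K,[px[0],px[1],1.]); o=T[:3,3]
    return o+d*(z-o[2])/d[2]
def proj(cam,p):
    T=np.linalg.inv(np.array(cam["T"])); c=T[:3,:3]@np.array(p)+T[:3,3]
    u=np.array(cam["mtx"])@c; return u[:2]/u[2]
E
python3 - <<'E'
from h import *
s=bot.observe(); print({k:np.round(v,3).tolist() for k,v in s.items()})
for n in ("top","scene"):
    cv2.imwrite(f"pics/{n}0.png",vision.grab_frame(n)); c=vision.camera_model(n); print(n,np.round(c["T"],3).tolist(),np.round(c["mtx"],1).tolist())
E
```

```text
{'clock': 0.0, 'qpos': [-1.299, 0.522, -0.036, 1.6, 0.021, 1.021, -0.113], 'qd': [-0.001, 0.001, 0.0, -0.001, -0.001, -0.0, 0.0], 'joint_efforts': [-0.0, -92.711, 1.98, -36.992, 0.018, 0.008, 0.0], 'position': [0.209, 0.589, 0.231], 'tool_rot': [-3.14, 0.0, 2.8], 'force': [-0.44, 0.201, -0.754], 'moment': [0.04, -0.048, 0.013], 'grip_width': 0.085}
top [[0.015, -0.982, 0.189, 0.325], [-1.0, -0.016, -0.005, 0.011], [0.008, -0.189, -0.982, 1.169], [0.0, 0.0, 0.0, 1.0]] [[396.8, 0.0, 324.3], [0.0, 396.8, 195.3], [0.0, 0.0, 1.0]]
scene [[-0.759, 0.441, -0.48, 1.064], [0.651, 0.521, -0.552, 0.618], [0.007, -0.731, -0.682, 0.837], [0.0, 0.0, 0.0, 1.0]] [[428.2, 0.0, 314.5], [0.0, 428.2, 193.0], [0.0, 0.0, 1.0]]
```

View pics/top0.png

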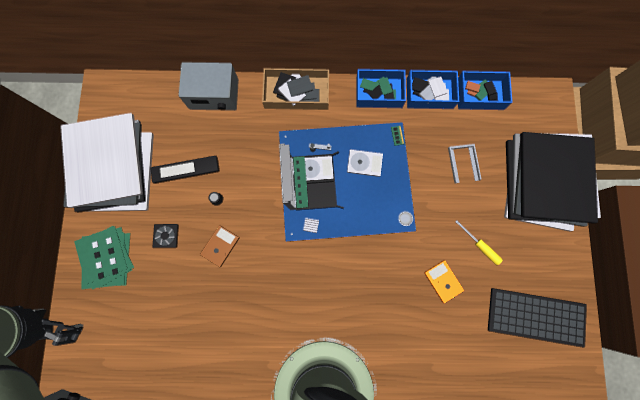

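View pics/scene0.png

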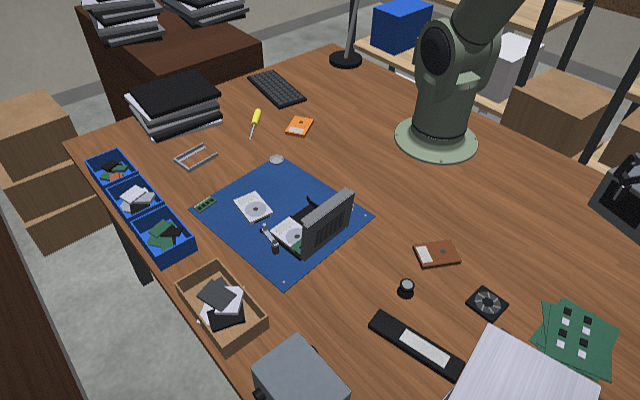

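The top view shows the case on the blue board, the fitted drive in the far bay (318,168), an empty black near bay (320,194), the loose silver drive at (365,162), and the button and peg at (320,147). The brown (219,246) and orange (444,281) units are decoys. The silver unit at (365,162) on the board is the one meant. Next I'll measure and take one crop.

```bash
cat > m.py <<'E'
from h import *
im=cv2.imread("pics/top0.png"); c=vision.camera_model("top")
h=cv2.cvtColor(im,cv2.COLOR_BGR2HSV)
m=cv2.inRange(h,(100,120,60),(125,255,255)); m[:115]=0
cs=cv2.findContours(m,0,1)[0]; b=max(cs,key=cv2.contourArea)
hull=cv2.convexHull(b); ap=cv2.approxPolyDP(hull,6,True)[:,0]
w=np.array([ray(c,p,.006)[:2] for p in ap]); print("board",ap.tolist(),np.round(w,4).tolist())
m=cv2.inRange(h,(0,0,120),(180,60,255)); m[:,:344]=0;m[:,388:]=0;m[:145]=0;m[180:]=0
d=max(cv2.findContours(m,0,1)[0],key=cv2.contourArea)
pw=np.array([ray(c,p,.021)[:2] for p in cv2.convexHull(d)[:,0]]).astype(np.float32)
print("drive",cv2.minAreaRect(d),cv2.minAreaRect(pw*1000), np.round([ray(c,p,.021)[:2] for p in cv2.boxPoints(cv2.minAreaRect(d))],4).tolist())
cv2.imwrite("pics/crop0.png",cv2.resize(im[115:245,270:425],None,fx=5,fy=4.6*5/4.6,interpolation=cv2.INTER_CUBIC)[:600])
E
python3 m.py
```

```text
board [[402, 123], [415, 230], [286, 240], [279, 132]] [[0.7806, -0.2317], [0.449, -0.2626], [0.4139, 0.1155], [0.7447, 0.148]]
drive ((364.71539306640625, 162.27691650390625), (33.489376068115234, 22.69835662841797), 7.125016689300537) ((648.2890014648438, -113.7743911743164), (100.12747955322266, 70.4950180053711), 83.06405639648438) [[0.6192, -0.06], [0.6893, -0.0682], [0.678, -0.1683], [0.6081, -0.159]]
```

View pics/crop0.png

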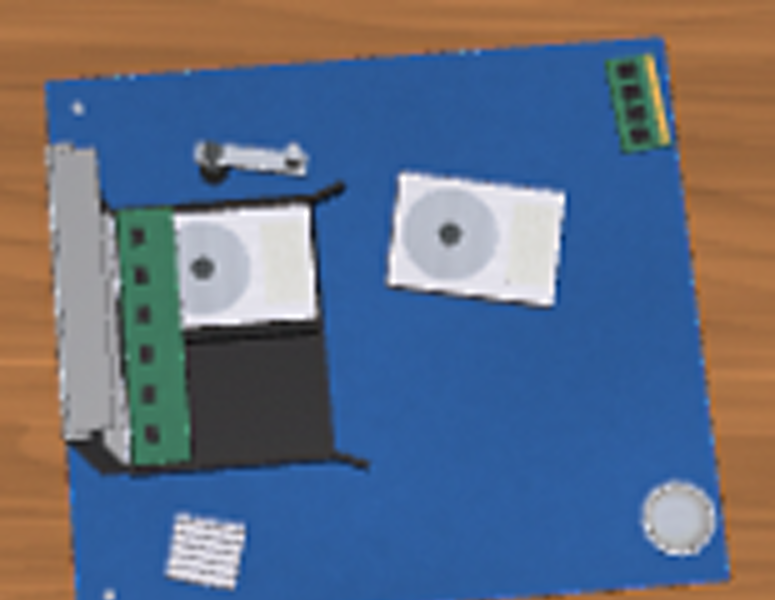

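The crop confirms the silver loose drive, whose cream label end faces away from the mouth, the same way as the fitted drive's. The far bay (upper) is occupied and the near bay is empty. The drive measures 100.1 x 70.5 mm, as it should. The case origin is about (0.594, -0.025) with yaw 0.0935. I'll move above the drive's rear end.

```bash
cat >> h.py <<'E'
Y=0.0935; O=np.array([0.5940,-0.0253,0.])
def case(x,y,z): # mm -> world
    return O+R.from_euler("z",Y).apply(np.array([x,y,z])/1000)
def tocase(p): return R.from_euler("z",-Y).apply(np.array(p)-O)*1000
def to(p,yaw=None,rot=None):
    s=bot.observe(); A=R.from_euler("xyz",s["tool_rot"])
    B=rot if rot is not None else R.from_euler("xyz",[np.pi,0,yaw])
    print("t",round(s["clock"],2),"slide",np.round(A.inv().apply(np.array(p)-s["position"])*100,2),"turn",np.round(np.degrees((A.inv()*B).as_rotvec()),1),"at case",np.round(tocase(s["position"]),1),"F",np.round(s["force"],1),"w",round(s["grip_width"],4))
E
python3 -c "
from h import *
to([.6441,-.1496,.1],1.455)"
```

```text
t 0.1 slide [-65.7  -54.96  13.14] turn [-0.  0. 77.] at case [-325.6  647.1  230.8] F [-0.9 -0.1  0.4] w 0.0857
```

Call:
arm_command(gripper=[8.5,8.5,8.5,8.5,8.5], slide=[[-4.6,-3.8,0],[-9.2,-7.7,0],[-13.8,-11.5,0],[-18.4,-15.4,0],[-23,-19.2,0]], turn=[[0,0,7],[0,0,14],[0,0,21],[0,0,28],[0,0,35]], force=60)

```text
clock: 0.72
position: [0.3625, 0.329, 0.2313]
tool_rot: [-3.142, -0.0, 2.185]
force: [1.3, 0.5, 0.4]
grip_width: 0.085
```

```bash
python3 -c "
from h import *
to([.6441,-.1496,.1],1.455)"
```

```text
t 0.72 slide [-55.34  -4.56  13.13] turn [-0.  -0.  41.8] at case [-197.4  374.3  231.3] F [1.3 0.5 0.4] w 0.085
```

Call:
arm_command(gripper=[8.5,8.5,8.5,8.5,8.5], slide=[[-6,-0.5,0],[-12,-1,0],[-18,-1.5,0],[-24,-2,0],[-30,-2.5,0]], turn=[[0,0,8.4],[0,0,16.8],[0,0,25.2],[0,0,33.6],[0,0,41.8]])

```text
clock: 1.35
position: [0.516, 0.0702, 0.2313]
tool_rot: [3.142, -0.0, 1.455]
force: [0.2, 1.1, 0.0]
grip_width: 0.0848
```

```bash
python3 -c "
from h import *
to([.6441,-.1496,.1],1.455)"
```

```text
t 1.35 slide [-20.35  15.27  13.13] turn [ 0. -0. -0.] at case [-68.8 102.3 231.3] F [0.2 1.1 0. ] w 0.0848
```

Call:
arm_command(gripper=[8.5,8.5,8.5,8.5,8.5], slide=[[-5,3.7,0],[-10,7.4,0],[-15,11.2,4],[-20.35,15.27,8.5],[-20.35,15.27,13.1]], turn=[[0,0,0],[0,0,0],[0,0,0],[0,0,0],[0,0,0]])

```text
clock: 1.98
position: [0.6449, -0.149, 0.1046]
tool_rot: [3.139, 0.001, 1.457]
force: [0.2, 0.5, -0.2]
grip_width: 0.0849
```

```bash
cat > w.py <<'E'
from h import *
import sys
s=bot.observe(); c=vision.camera_model("wrist"); im=vision.grab_frame("wrist"); cv2.imwrite(f"pics/{sys.argv[1]}.png",im)
print(np.round(c["T"],3).tolist(),np.round(c["mtx"],1).tolist())
E
python3 w.py w1; python3 -c "
from h import *
to([.6441,-.1496,.02],1.455)
c=vision.camera_model('wrist')
for p in ((-50,),(50,)):
  pass
"
```

```text
[[0.994, -0.109, -0.032, 0.654], [-0.114, -0.948, -0.296, -0.073], [0.002, 0.298, -0.955, 0.247], [0.0, 0.0, 0.0, 1.0]] [[360.0, 0.0, 327.4], [0.0, 360.0, 195.1], [0.0, 0.0, 1.0]]
t 2.02 slide [0.05 0.35 7.56] turn [-0.4  0.1  0.1] at case [  35.4 -128.2   95.6] F [-8.  -0.6 -8.6] w 0.085
```

View pics/w1.png

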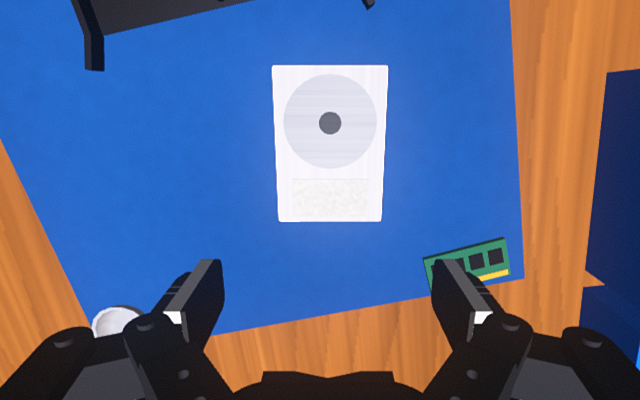

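The wrist view shows the drive at (330,143), corners at about (273,66), (387,66), (278,221) and (382,221), with the fingers straddling its rear end. The memory module is well right at (470,260). Now I'll refine the drive pose.

```bash
cat > d.py <<'E'
from h import *
c=vision.camera_model("wrist"); im=vision.grab_frame("wrist"); h=cv2.cvtColor(im,cv2.COLOR_BGR2HSV)
m=cv2.inRange(h,(0,0,120),(180,70,255))
n,l,st,ce=cv2.connectedComponentsWithStats(m)
ks=[k for k in range(1,n) if st[k,4]>3000]
for k in ks:
    q=cv2.findContours((l==k).astype(np.uint8),0,1)[0][0]
    pw=np.array([ray(c,p,.021)[:2] for p in cv2.convexHull(q)[:,0]]).astype(np.float32)
    r=cv2.minAreaRect(pw*1000); print("px",ce[k].round(),"rect",np.round(r[0],1),np.round(r[1],1),round(r[2],2),"case",tocase([r[0][0]/1e3,r[0][1]/1e3,.006]).round(1))
E
python3 d.py; python3 -c "
from h import *
to([.6441,-.1496,.02],1.455)"
```

```text
px [337. 141.] rect [ 650.9 -112. ] [98.4 69.3] 83.48 case [ 48.6 -91.7   6. ]
t 2.08 slide [-0.13  0.46  7.85] turn [-0.5  0.1  0.1] at case [  34.8 -126.3   98.5] F [-1.3  1.5 -0.7] w 0.0852
```

Call:
arm_command(gripper=[8.5,8.5,8.5], slide=[[0,0,0],[0,0,0],[0,0,0]], turn=[[0,0,0],[0,0,0],[0,0,0]])

```text
clock: 2.45
position: [0.6441, -0.1449, 0.1069]
tool_rot: [3.139, -0.0, 1.46]
force: [1.0, 1.0, 0.5]
grip_width: 0.0849
```

```bash
python3 d.py; python3 -c "
from h import *
to([.6441,-.1496,.02],1.455)"
```

```text
px [331. 147.] rect [ 650.9 -111.9] [98.7 69.4] 83.51 case [ 48.5 -91.5   6. ]
t 2.5 slide [-0.46  0.04  8.66] turn [ 0.1 -0.   0.3] at case [  38.6 -123.9  106.6] F [-0.2  0.3 -0.2] w 0.0853
```

Call:
arm_command(gripper=[8.5,8.5,8.5,8.5], slide=[[-0.3,0.26,4],[-0.3,0.26,7.6],[-0.3,0.26,7.6],[-0.3,0.26,7.6]], turn=[[0,0,0.2],[0,0,0.2],[0,0,0.2],[0,0,0.2]])

```text
clock: 3.0
position: [0.6465, -0.1491, 0.0308]
tool_rot: [3.14, 0.0, 1.456]
force: [0.7, -0.2, 0.5]
grip_width: 0.0848
```

```bash
python3 w.py w2; python3 -c "
from h import *
to([.6464,-.1480,.01],1.457)"
```

```text
[[0.993, -0.11, -0.033, 0.655], [-0.115, -0.949, -0.295, -0.073], [0.001, 0.297, -0.955, 0.173], [0.0, 0.0, 0.0, 1.0]] [[360.0, 0.0, 327.4], [0.0, 360.0, 195.1], [0.0, 0.0, 1.0]]
t 3.05 slide [ 0.11 -0.04  2.11] turn [ 0.1  0.  -0.1] at case [  40.9 -128.2   31.1] F [ 0.3 -0.4  1. ] w 0.0851
```

View pics/w2.png

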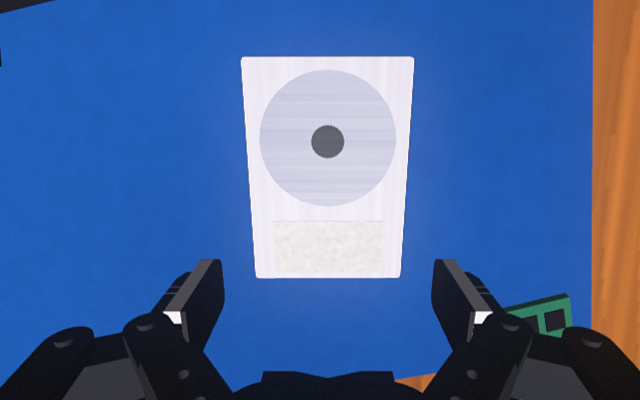

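The drive is centred between the open jaws, with fingertips at (212,260) and (440,260). Next I'll check how far the open tips sit behind the TCP.

```bash
python3 -c "
from h import *
s=bot.observe(); A=R.from_euler('xyz',s['tool_rot']); c=vision.camera_model('wrist')
for dz in (0,-.013,-.025):
  print(dz,[proj(c,s['position']+A.apply([x,y,dz])).round() for x in (-.011,.011) for y in (-.0425,.0425)])
"
```

```text
0 [array([232., 287.]), array([421., 287.]), array([228., 242.]), array([425., 242.])]
-0.013 [array([224., 304.]), array([429., 304.]), array([219., 256.]), array([434., 256.])]
-0.025 [array([215., 322.]), array([438., 322.]), array([210., 271.]), array([443., 271.])]
```

Call:
arm_command(gripper=[8.5,8.5,7,6,6], slide=[[0.1,0,1.5],[0.1,0,3.0],[0.1,0,3.0],[0.1,0,3.0],[0.1,0,3.0]], turn=[[0,0,0],[0,0,0],[0,0,0],[0,0,0],[0,0,0]], force=60)

```text
clock: 3.68
position: [0.6458, -0.1481, -0.0009]
tool_rot: [3.142, 0.0, 1.456]
force: [0.9, 0.2, -0.2]
grip_width: 0.0684
```

```bash
python3 -c "
from h import *
g=bot.observe()['position']
to(case(-40,-94,5),np.pi/2+Y)"; python3 d.py
```

```text
t 3.67 slide [ 1.58 -8.52 -0.59] turn [  0.    0.  -11.9] at case [  40.1 -127.1   -0.9] F [ 0.9  0.2 -0.2] w 0.0684
px [328. 182.] rect [ 650.4 -112.1] [98.4 68.6] 83.04 case [ 48.1 -91.6   6. ]
```

```bash
python3 -c "
from h import *
to(case(-40,-116,12),np.pi/2+Y)"
```

```text
t 3.73 slide [-0.58 -8.08 -1.28] turn [  0.    0.  -11.9] at case [  40.2 -127.1   -0.8] F [ 1.5 -0.3 -0.5] w 0.0686
```

Call:
arm_command(gripper=[6,6,6,6,6], slide=[[0,0,-1.3],[-0.6,-2.5,-1.3],[-0.6,-5.3,-1.3],[-0.6,-8.1,-1.3],[-0.6,-8.1,-1.3]], turn=[[0,0,0],[0,0,-4],[0,0,-8],[0,0,-11.9],[0,0,-11.9]])

```text
clock: 4.35
position: [0.5631, -0.1448, 0.013]
tool_rot: [-3.141, -0.0, 1.664]
force: [0.0, -0.7, -1.9]
grip_width: 0.068
```

```bash
python3 w.py w3; python3 d.py;python3 -c "
from h import *
to(case(-40,-116,12),np.pi/2+Y)
c=vision.camera_model('wrist')
for n,p in dict(nose=(0,4,19),lcheek=(-87,-18,19),lwall=(-77,30,19),bridge=(0,86,26)).items(): print(n,proj(c,case(*p)).round(1))
"
```

```text
[[0.996, 0.089, 0.026, 0.557], [0.093, -0.951, -0.295, -0.069], [-0.002, 0.296, -0.955, 0.155], [0.0, 0.0, 0.0, 1.0]] [[360.0, 0.0, 327.4], [0.0, 360.0, 195.1], [0.0, 0.0, 1.0]]
px [328. 182.] rect [ 562.1 -113.3] [ 76.6 109.8] 4.94 case [-40.  -84.6   6. ]
t 4.45 slide [ 0.03 -0.02  0.09] turn [ 0.1  0.  -0.1] at case [ -39.8 -116.3   12.9] F [ 0.3 -0.4 -1.3] w 0.0685
nose [448.2 -59.1]
lcheek [187.8  16.1]
lwall [ 202.4 -158.6]
bridge [ 491.3 -471.1]
```

View pics/w3.png

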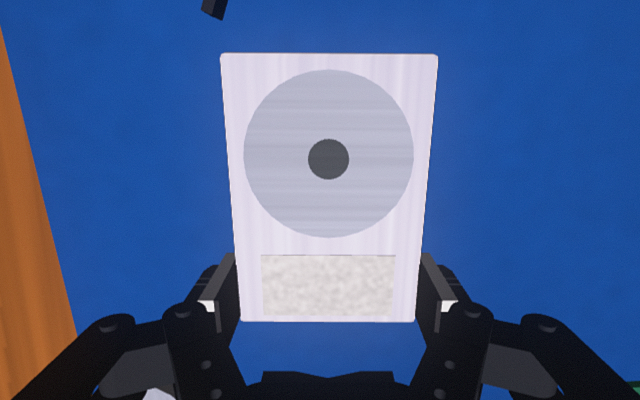

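The drive is held square and level. One cheek tip shows at the upper edge, (202,12) to (222,19). It sits right of the prediction (188,16), so I'll check it and zoom.

```bash
python3 -c "
from h import *
c=vision.camera_model('wrist')
for p in ((202,12),(222,19),(208,0),(228,0)): print(p,[tocase(ray(c,p,z)).round(1) for z in (.006,.019)])
im=cv2.imread('pics/w3.png'); a=cv2.resize(im[0:40,180:260],None,fx=7,fy=7,interpolation=cv2.INTER_CUBIC)
t=vision.grab_frame('top'); b=cv2.resize(t[140:225,275:360],(560,560),interpolation=cv2.INTER_CUBIC)
cv2.imwrite('pics/z.png',np.hstack([np.vstack([a[:280],np.zeros((280,560,3),np.uint8)])[:, :240] , b]))
ct=vision.camera_model('top')
for n,p in dict(nose=(0,4,19),lcheek=(-87,-18,19),rcheek=(87,-18,19),lwall=(-81,0,19),br1=(-77,86,26),br2=(77,86,26),bm=(0,86,26)).items():
  u=proj(ct,case(*p)); print(n,u.round(1),'in zoom',((u-[275,140])*560/85+[240,0]).round())
"
```

```text
(202, 12) [array([-86.1, -14.5,   6. ]), array([-82. , -16.7,  19. ])]
(222, 19) [array([-78.8, -16.9,   6. ]), array([-75.4, -18.9,  19. ])]
(208, 0) [array([-83.5, -10.5,   6. ]), array([-79.6, -13.1,  19. ])]
(228, 0) [array([-76. , -10.5,   6. ]), array([-72.8, -13.1,  19. ])]
nose [333.6 179.8] in zoom [626. 262.]
lcheek [343.6 208. ] in zoom [692. 448.]
rcheek [338.5 151.2] in zoom [658.  74.]
lwall [337.3 206.5] in zoom [650. 438.]
br1 [307.9 207. ] in zoom [457. 441.]
br2 [304.2 156.3] in zoom [433. 107.]
bm [306.  181.3] in zoom [444. 272.]
```

View pics/z.png

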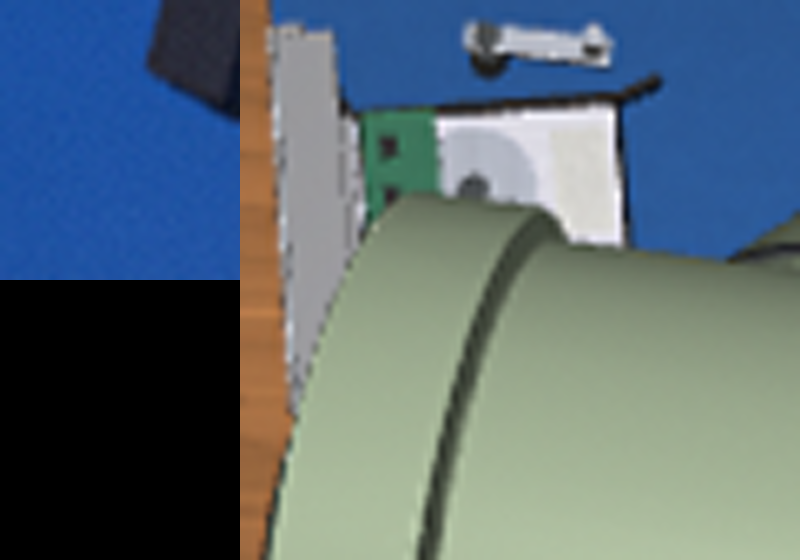

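The top view predictions agree to about 1 px, but the wrist view puts the cheek about 5 mm further +x. I'll raise to see the mouth properly from close.

Call:
arm_command(gripper=[6,6,6,6,6], slide=[[0,0,-4],[0,0,-9],[0,0,-12],[0,0,-12],[0,0,-12]], turn=[[0,0,0],[0,0,0],[0,0,0],[0,0,0],[0,0,0]])

```text
clock: 5.12
position: [0.5647, -0.1444, 0.1316]
tool_rot: [-3.141, -0.0, 1.664]
force: [0.3, 0.6, -2.3]
grip_width: 0.0682
```

```bash
python3 w.py w4; python3 -c "
from h import *
to(case(-40,-116,12),np.pi/2+Y)
c=vision.camera_model('wrist')
for n,p in dict(nose=(0,4,19),lcheek=(-87,-18,19),rcheek=(87,-18,19),lwall=(-77,0,19),lw2=(-77,80,19),bridgeL=(-77,86,26),bm=(0,86,26)).items(): print(n,proj(c,case(*p)).round(1))
"
```

```text
[[0.996, 0.089, 0.026, 0.558], [0.093, -0.951, -0.295, -0.068], [-0.002, 0.296, -0.955, 0.274], [0.0, 0.0, 0.0, 1.0]] [[360.0, 0.0, 327.4], [0.0, 360.0, 195.1], [0.0, 0.0, 1.0]]
t 5.17 slide [-0.02  0.08 11.92] turn [-0.1 -0.  -0. ] at case [ -40.6 -115.8  131.2] F [ 0.2  0.1 -2.6] w 0.0686
nose [390.6  11.8]
lcheek [256.4  49. ]
rcheek [521.6  48.8]
lwall [270.3  18.8]
lw2 [ 263.7 -133.9]
bridgeL [ 261.  -154.5]
bm [ 400.3 -154.8]
```

View pics/w4.png

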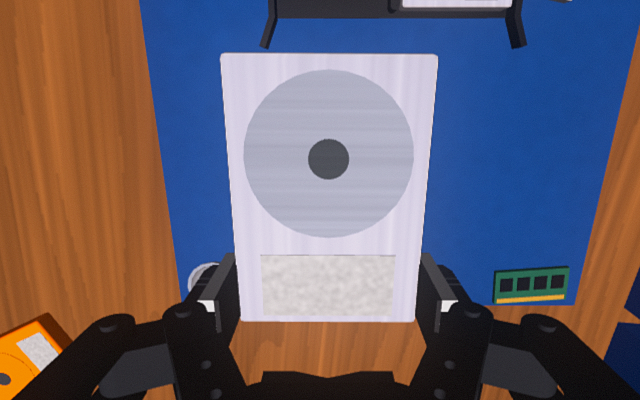

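Both cheek tips are visible, outer corners at about (260,46) and (525,45). Both are shifted +3.7 px x and -3.5 px y from prediction, so the tool-consistent case origin is about 2.5 mm further +x and +y, the same offset seen for the drive. I'll extract it numerically.

```bash
python3 - <<'E'
from h import *
c=vision.camera_model('wrist'); im=vision.grab_frame('wrist'); v=im.max(2)
P=[]
for a,b,sg in ((250,290,1),(495,535,-1)):
    m=(v[20:60,a:b]<75).astype(np.uint8); ys,xs=np.nonzero(m)
    k=np.argmax(ys-0.6*sg*xs) ; lo=ys.max()
    tip=(xs[k]+a,ys[k]+20); P.append(tocase(ray(c,tip,.019))); print(tip,"lowest row",lo+20,xs[ys==lo]+a,P[-1].round(1))
print("mid",(P[0]+P[1])[:2]/2-[0,-18],"yawerr",np.arctan2(*(P[1]-P[0])[1::-1]),"span",(P[1]-P[0])[:2])
E
```

```text
(np.int64(261), np.int64(45)) lowest row 48 [267 268] [-83.8 -15.6  19. ]
(np.int64(525), np.int64(45)) lowest row 48 [513 514] [ 88.9 -15.7  19. ]
mid [2.50960042 2.35671427] yawerr -0.0009048017743135147 span [ 1.72711756e+02 -1.56269946e-01]
```

```bash
sed -i 's/O=np.array(.*/O=np.array([0.5963,-0.0227,0.])/' h.py; python3 -c "
from h import *
to(case(-40,-118,0),np.pi/2+Y)"
```

```text
t 5.22 slide [ 0.02  0.34 13.11] turn [-0.1 -0.  -0. ] at case [ -43.2 -118.3  131.1] F [-0.  -0.6 -2.5] w 0.0684
```

Call:
arm_command(gripper=[6,6,6,6,6], slide=[[0,0.3,5],[0,0.3,10],[0,0.3,12.5],[0,0.3,13.1],[0,0.3,13.1]], turn=[[0,0,0],[0,0,0],[0,0,0],[0,0,0],[0,0,0]])

```text
clock: 5.85
position: [0.5674, -0.1446, 0.0011]
tool_rot: [-3.141, -0.0, 1.663]
force: [-0.2, -0.1, -2.5]
grip_width: 0.0682
```

```bash
python3 -c "
from h import *
to(case(-40,-34,0),np.pi/2+Y)"
```

```text
t 5.85 slide [8.46 0.   0.11] turn [-0.  -0.  -0.1] at case [ -40.1 -118.6    1.1] F [-0.2 -0.1 -2.5] w 0.0682
```

Call:
arm_command(gripper=[6,6,6,6,6], slide=[[1.5,0,0.1],[3,0,0.15],[4.5,0,0.15],[6,0,0.15],[6,0,0.15]], turn=[[0,0,0],[0,0,0],[0,0,0],[0,0,0],[0,0,0]])

```text
clock: 6.48
position: [0.5621, -0.0828, -0.0003]
tool_rot: [-3.142, -0.001, 1.666]
force: [-0.7, -0.6, -2.0]
grip_width: 0.0684
```

```bash
python3 -c "
from h import *
to(case(-40,-34,0),np.pi/2+Y)"
```

```text
t 6.47 slide [ 2.27 -0.03 -0.03] turn [-0.  -0.   0.1] at case [-39.6 -56.7  -0.3] F [-0.7 -0.6 -2. ] w 0.0684
```

Call:
arm_command(gripper=[6,6,6,8.5,8.5], slide=[[1.1,0,0],[2.2,0,0.05],[2.2,0,0.1],[2.2,0,0.1],[2.2,0,0.1]], turn=[[0,0,0],[0,0,0],[0,0,0],[0,0,0],[0,0,0]])

```text
clock: 7.1
position: [0.5601, -0.0626, -0.0013]
tool_rot: [3.141, 0.0, 1.664]
force: [-0.0, 0.2, -0.3]
grip_width: 0.0852
```

```bash
python3 w.py w5; python3 d.py; python3 -c "
from h import *
to(case(-40,-34,60),np.pi/2+Y)"
```

```text
[[0.996, 0.089, 0.027, 0.554], [0.093, -0.951, -0.295, 0.013], [-0.001, 0.296, -0.955, 0.141], [0.0, 0.0, 0.0, 1.0]] [[360.0, 0.0, 327.4], [0.0, 360.0, 195.1], [0.0, 0.0, 1.0]]
px [551.  96.] rect [629.1  14.8] [64.5 58.3] 5.32 case [36.2 34.3  6. ]
px [328. 179.] rect [557.2 -25.2] [68.5 98.3] 4.99 case [-39.2   1.2   6. ]
t 7.2 slide [ 0.25 -0.02 -6.14] turn [ 0.   0.  -0.1] at case [-39.8 -36.5  -1.4] F [-0.   0.2  0.2] w 0.0847
```

View pics/w5.png

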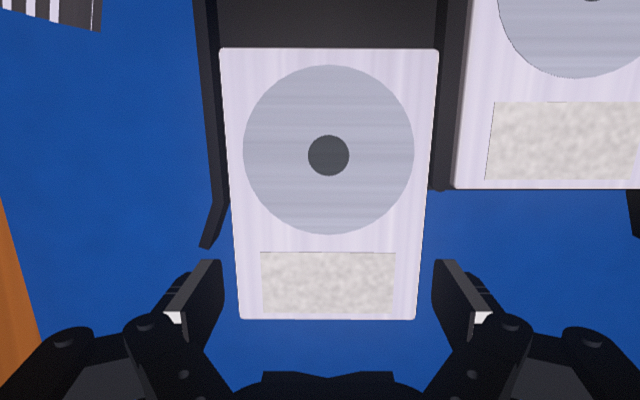

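The drive is straight in the near bay's mouth, centre at about case (-39, 1), and released. Next: lift, back off, close the fingers, and push from behind.

Call:
arm_command(gripper=[8.5,5,0,0,0], slide=[[0,0,-4],[-2,0,-4],[-4.2,0,-4],[-4.2,0,-2.5],[-4.2,0,-1.35]], turn=[[0,0,0],[0,0,0],[0,0,0],[0,0,0],[0,0,0]])

```text
clock: 7.82
position: [0.5636, -0.1039, 0.011]
tool_rot: [-3.141, -0.001, 1.664]
force: [-0.2, -0.6, -0.1]
grip_width: 0.0119
```

```bash
python3 -c "
from h import *
to(case(-40,-12,12),np.pi/2+Y)"
```

```text
t 7.83 slide [ 6.58  0.01 -0.1 ] turn [-0. -0. -0.] at case [-40.2 -77.8  11. ] F [-0.2 -0.6 -0.1] w 0.0119
```

Call:
arm_command(gripper=[0,0,0,0,0], slide=[[1.2,0,-0.1],[2.5,0,-0.1],[3.8,0,-0.1],[5.1,0,-0.1],[6.2,0,-0.1]], turn=[[0,0,0],[0,0,0],[0,0,0],[0,0,0],[0,0,0]])

```text
clock: 8.45
position: [0.5583, -0.0418, 0.0134]
tool_rot: [3.141, 0.0, 1.664]
force: [0.9, -1.9, 2.1]
grip_width: 0.0001
```

```bash
python3 d.py; python3 -c "
from h import *
to(case(-40,-5,12),np.pi/2+Y)"
```

```text
px [328. 123.] rect [553.8  14.6] [68.7 88.8] 5.31 case [-38.9  41.1   6. ]
px [537. 117.] rect [630.3  26.2] [69.2 80. ] 5.35 case [38.4 45.5  6. ]
t 8.5 slide [ 0.9  -0.04  0.12] turn [ 0.  -0.   0.1] at case [-39.6 -14.   13.2] F [0.  0.2 1.2] w -0.0001
```

Call:
arm_command(gripper=[0,0,0,0], slide=[[0.4,0,0.05],[0.7,0,0.05],[0.9,0,0.05],[0.95,0,0.05]], turn=[[0,0,0],[0,0,0],[0,0,0],[0,0,0]])

```text
clock: 9.0
position: [0.5573, -0.0335, 0.0126]
tool_rot: [3.142, 0.0, 1.663]
force: [0.7, -3.4, 2.6]
grip_width: 0.0001
```

```bash
python3 d.py; python3 -c "
from h import *
to(case(-40,-5,12),np.pi/2+Y)"
```

```text
px [329. 139.] rect [553.3  18.9] [68.7 80.2] 5.17 case [-38.9  45.5   6. ]
px [535. 140.] rect [630.3  26.1] [69.1 80. ] 5.33 case [38.4 45.4  6. ]
t 9.05 slide [ 0.21 -0.02  0.06] turn [ 0.   0.  -0.1] at case [-39.8  -7.1  12.6] F [ 0.9 -3.4  2.3] w -0.0001
```

Call:
arm_command(gripper=[0,0,0,0], slide=[[0.1,0,0],[0.2,0,0],[0.2,0,0],[0.2,0,0]], turn=[[0,0,0],[0,0,0],[0,0,0],[0,0,0]])

```text
clock: 9.55
position: [0.5575, -0.0325, 0.0127]
tool_rot: [3.141, 0.001, 1.663]
force: [2.1, -9.2, 0.8]
grip_width: 0.0001
```

```bash
python3 d.py; python3 -c "
from h import *
to(case(-40,-60,40),np.pi/2+Y)"
```

```text
px [535. 142.] rect [630.3  26.2] [69.1 80.2] 5.4 case [38.4 45.5  6. ]
px [328. 141.] rect [553.4  19.2] [68.7 79.5] 5.31 case [-38.8  45.7   6. ]
t 9.6 slide [-5.38 -0.03 -2.72] turn [ 0.   0.1 -0.1] at case [-39.6  -6.2  12.7] F [ 2.  -9.1  1.2] w 0.0001
```

Force rose from 3 to 9 N without further motion. The new drive's visible outline now matches the fitted one (centre y 45.7 against 45.5, same length), so it is home. Next is the lid: go over it and behind it.

Call:
arm_command(gripper=[0,0,0,0,0], slide=[[-1.5,0,0],[-1.5,0,-6],[-1.5,0,-12],[-1.5,2,-18],[2,4,-19]], turn=[[0,0,0],[0,0,0],[0,0,0],[0,0,0],[0,0,0]])

```text
clock: 10.22
position: [0.597, -0.0103, 0.2069]
tool_rot: [3.136, 0.001, 1.659]
force: [-0.3, 1.0, -1.4]
grip_width: 0.0001
```

```bash
python3 -c "
from h import *
to(case(0,228,200),np.pi/2+Y)
cv2.imwrite('pics/s2.png',vision.grab_frame('scene')[150:300,180:400])
c=vision.camera_model('scene')
for th in (1.6,1.7,1.8,1.9,2.0):
  y=124-128*np.cos(th)+15*np.sin(th); z=19+128*np.sin(th)+15*np.cos(th)
  print(th,[proj(c,case(x,y,z)).round(1) for x in(-81,81)])"
```

```text
t 10.22 slide [21.57 -0.29  0.68] turn [ 0.3  0.  -0.3] at case [  1.8  12.3 206.9] F [-0.3  1.  -1.4] w 0.0001
1.6 [array([353.1, 190.3]), array([305. , 226.3])]
1.7 [array([357.1, 193.6]), array([309.1, 230.1])]
1.8 [array([361. , 197.3]), array([313.2, 234.2])]
1.9 [array([364.7, 201.3]), array([317.2, 238.6])]
2.0 [array([368.2, 205.5]), array([320.9, 243.3])]
```

The lid's outer corner in the first scene view (about (354,190)) puts it near 1.65 rad, with its edge at case y≈149, z≈145. Moving behind it.

Call:
arm_command(gripper=[0,0,0,0,0], slide=[[5.5,0,0],[11,0,0],[16.5,-0.2,0],[21.6,-0.2,0.5],[21.6,-0.2,5]], turn=[[0,0,0],[0,0,0],[0,0,0],[0,0,0],[0,0,0]])

```text
clock: 10.9
position: [0.5732, 0.2122, 0.1533]
tool_rot: [3.139, -0.003, 1.67]
force: [0.4, -1.1, -1.1]
grip_width: -0.0003
```

```bash
cat > lid.py <<'E'
from h import *
import sys
to(case(0,228,200),np.pi/2+Y)
s=bot.observe(); A=R.from_euler('xyz',s['tool_rot'])
S=float(sys.argv[1])
for th in map(float,sys.argv[2:]):
    y=124-S*np.cos(th)+15*np.sin(th)+11; z=19+S*np.sin(th)+15*np.cos(th)
    print(th,round(y),round(z),(A.inv().apply(case(0,y,z)-s['position'])*100).round(1).tolist())
E
python3 lid.py 100 1.65 1.5 1.35 1.2 1.05 .9
```

```text
t 10.9 slide [-0.79  0.11 -4.67] turn [ 0.2 -0.2  0.3] at case [ -1.  236.  153.3] F [ 0.4 -1.1 -1.1] w -0.0003
1.65 158 117 [-7.8, 0.0, 3.6]
1.5 143 120 [-9.3, 0.0, 3.3]
1.35 128 120 [-10.8, 0.0, 3.3]
1.2 113 118 [-12.3, 0.0, 3.5]
1.05 98 113 [-13.8, 0.0, 4.0]
0.9 85 107 [-15.2, 0.0, 4.6]
```

Call:
arm_command(gripper=[0,0,0,0,0], slide=[[-1,0,3.5],[-5,0,3.5],[-7.8,0,3.5],[-9.3,0,3.3],[-10.8,0,3.3]], turn=[[0,0,0],[0,0,0],[0,0,0],[0,0,0],[0,0,0]])

```text
clock: 11.52
position: [0.583, 0.0996, 0.1196]
tool_rot: [-3.141, -0.001, 1.664]
force: [-0.2, 1.1, -0.4]
grip_width: 0.0001
```

```bash
python3 lid.py 100 1.35 1.2 1.05 .9 .75 .6
```

```text
t 11.53 slide [10.51  0.18 -8.03] turn [-0. -0. -0.] at case [ -1.8 123.  119.6] F [-0.2  1.1 -0.4] w 0.0001
1.35 128 120 [0.5, 0.2, -0.0]
1.2 113 118 [-1.0, 0.2, 0.2]
1.05 98 113 [-2.5, 0.2, 0.6]
0.9 85 107 [-3.8, 0.2, 1.3]
0.75 72 98 [-5.1, 0.2, 2.1]
0.6 61 88 [-6.2, 0.2, 3.2]
```

Call:
arm_command(gripper=[0,0,0,0,0], slide=[[-1,0.2,0.2],[-2.5,0.2,0.6],[-3.8,0.2,1.3],[-5.1,0.2,2.1],[-6.2,0.2,3.2]], turn=[[0,0,0],[0,0,0],[0,0,0],[0,0,0],[0,0,0]])

```text
clock: 12.15
position: [0.5909, 0.0371, 0.0869]
tool_rot: [3.142, 0.0, 1.663]
force: [0.4, 0.3, 1.7]
grip_width: 0.0001
```

```bash
python3 lid.py 100 .6 .45 .3 .2 .1 .05 0;python3 -c "
from h import *
cv2.imwrite('pics/s3.png',cv2.resize(vision.grab_frame('scene')[130:300,190:400],None,fx=3,fy=3))"
```

```text
t 12.15 slide [ 16.8   -0.04 -11.31] turn [ 0.   0.  -0.1] at case [ 0.2 60.  86.9] F [0.4 0.3 1.7] w 0.0001
0.6 61 88 [0.1, -0.0, -0.1]
0.45 51 76 [-0.9, -0.0, 1.1]
0.3 44 63 [-1.6, -0.0, 2.4]
0.2 40 54 [-2.0, -0.0, 3.3]
0.1 37 44 [-2.3, -0.0, 4.3]
0.05 36 39 [-2.4, -0.0, 4.8]
0.0 35 34 [-2.5, -0.0, 5.3]
```

View pics/s3.png

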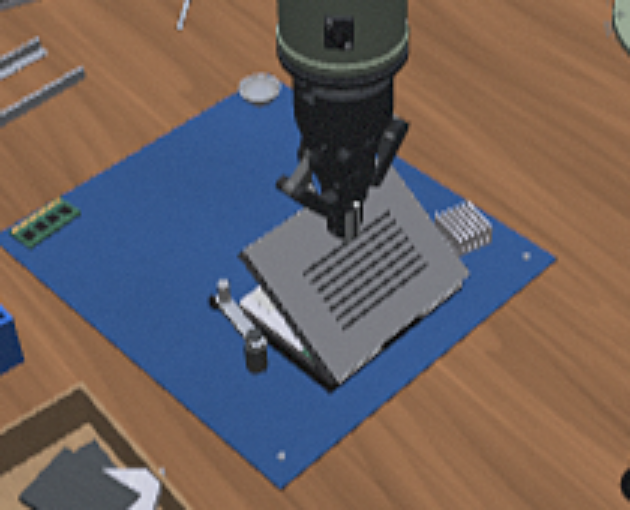

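The lid follows the fingertips and is at about 0.6 rad, and the button is still beside the case. I'll continue down.

Call:
arm_command(gripper=[0,0,0,0,0], slide=[[-0.9,0,1.1],[-1.6,0,2.4],[-2.0,0,3.3],[-2.3,0,4.3],[-2.4,0,4.8]], turn=[[0,0,0],[0,0,0],[0,0,0],[0,0,0],[0,0,0]])

```text
clock: 12.82
position: [0.5929, 0.0141, 0.0389]
tool_rot: [-3.141, 0.0, 1.664]
force: [-1.0, -1.0, -0.3]
grip_width: -0.0001
```

Call:
arm_command(gripper=[0,0,0,0,0], slide=[[0,0,0.3],[0,0,0.5],[0,0,0.7],[0,0,0.7],[0,0,0.7]], turn=[[0,0,0],[0,0,0],[0,0,0],[0,0,0],[0,0,0]])

```text
clock: 13.45
position: [0.5933, 0.0144, 0.0338]
tool_rot: [3.141, -0.0, 1.664]
force: [-5.9, 0.9, 22.1]
grip_width: -0.0002
```

```bash
python3 lid.py 100 0
```

```text
t 13.45 slide [ 19.09  -0.05 -16.61] turn [ 0. -0. -0.] at case [ 0.5 37.2 33.8] F [-5.9  0.9 22.1] w -0.0002
0.0 35 34 [-0.2, -0.0, -0.0]
```

The lid is shut: fingertip z is 33.8 mm at 22 N against the expected 34. Next is the button.

```bash
cat > btn.py <<'E'
from h import *
import sys
s=bot.observe(); A=R.from_euler('xyz',s['tool_rot'])
rel=lambda x,y,z:(A.inv().apply(case(x,y,z)-s['position'])*100).round(1).tolist()
print("t",s["clock"],"at",tocase(s['position']).round(1),"F",np.round(s["force"],1),"above",rel(138,10,100),"down",rel(138,10,50))
for th in np.arange(0,1.61,.15).tolist()+[1.57]:
    D=min(19.5/max(np.cos(th),.01),16/max(np.sin(th),.01),23)
    x=103-48*np.sin(th)+D*np.cos(th); y=60-48*np.cos(th)-D*np.sin(th)
    print(round(th,2),round(x),round(y),rel(x,y,50))
E
python3 btn.py
```

```text
t 13.45 at [ 0.5 37.2 33.8] F [-5.9  0.9 22.1] above [-2.7, 13.8, -6.6] down [-2.7, 13.8, -1.6]
0.0 122 12 [-2.5, 12.2, -1.6]
0.15 115 10 [-2.7, 11.5, -1.6]
0.3 108 8 [-2.9, 10.8, -1.6]
0.45 102 7 [-3.0, 10.1, -1.6]
0.6 95 7 [-3.0, 9.4, -1.6]
0.75 87 9 [-2.8, 8.7, -1.6]
0.9 78 14 [-2.3, 7.8, -1.6]
1.05 71 20 [-1.7, 7.0, -1.6]
1.2 64 27 [-1.1, 6.4, -1.6]
1.35 60 33 [-0.4, 5.9, -1.6]
1.5 56 41 [0.3, 5.6, -1.6]
1.57 55 44 [0.7, 5.5, -1.6]
```

Call:
arm_command(gripper=[0,0,0,0,0], slide=[[0,0,-5.5],[-1,5,-7],[-2,10,-7],[-2.7,13.8,-7],[-2.7,13.8,-3.5]], turn=[[0,0,0],[0,0,0],[0,0,0],[0,0,0],[0,0,0]])

```text
clock: 14.08
position: [0.7365, -0.0002, 0.0691]
tool_rot: [3.136, 0.001, 1.664]
force: [-0.4, 0.1, -1.7]
grip_width: 0.0003
```

```bash
python3 btn.py; python3 w.py w6
python3 -c "
from h import *
t=vision.grab_frame('top');sc=vision.grab_frame('scene'); cv2.imwrite('pics/c6.png',np.hstack([cv2.resize(t[140:230,270:360],(400,400)),cv2.resize(sc[170:270,230:330],(400,400))]))"
```

```text
t 14.075 at [141.6   9.3  69.1] F [-0.4  0.1 -1.7] above [0.1, -0.3, -3.1] down [0.1, -0.4, 1.9]
0.0 122 12 [0.3, -1.9, 1.9]
0.15 115 10 [0.0, -2.6, 1.9]
0.3 108 8 [-0.1, -3.3, 1.9]
0.45 102 7 [-0.2, -4.0, 1.9]
0.6 95 7 [-0.2, -4.7, 1.9]
0.75 87 9 [-0.0, -5.5, 1.9]
0.9 78 14 [0.5, -6.4, 1.9]
1.05 71 20 [1.1, -7.1, 1.9]
1.2 64 27 [1.7, -7.7, 1.9]
1.35 60 33 [2.4, -8.2, 1.9]
1.5 56 41 [3.1, -8.6, 1.9]
1.57 55 44 [3.5, -8.7, 1.9]
[[0.996, 0.087, 0.032, 0.729], [0.093, -0.951, -0.295, 0.076], [0.005, 0.297, -0.955, 0.211], [0.0, 0.0, 0.0, 1.0]] [[360.0, 0.0, 327.4], [0.0, 360.0, 195.1], [0.0, 0.0, 1.0]]
```

View pics/c6.png

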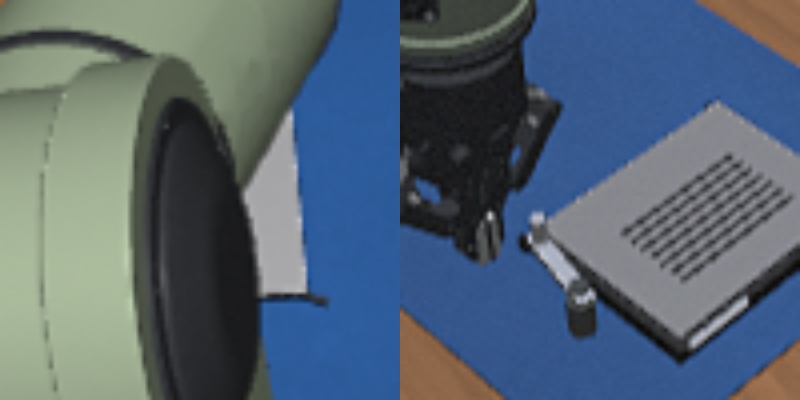

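The lid lies flat and shut. The fingers are on the outer (+x) side of the peg, at (540,225) in the right half. Now I'll descend and sweep.

Call:
arm_command(gripper=[0,0,0,0,0], slide=[[0.2,-0.4,1.9],[0.3,-1.9,1.9],[0,-2.9,1.9],[-0.2,-4.0,1.9],[-0.1,-5.1,1.9]], turn=[[0,0,0],[0,0,0],[0,0,0],[0,0,0],[0,0,0]])

```text
clock: 14.85
position: [0.6819, -0.0062, 0.0491]
tool_rot: [3.141, 0.0, 1.663]
force: [0.2, -1.0, 0.5]
grip_width: -0.0001
```

```bash
python3 btn.py|grep -v "^0.[0-6]"
```

```text
t 14.85 at [86.7  8.4 49.1] F [ 0.2 -1.   0.5] above [0.2, 5.1, -5.1] down [0.2, 5.1, -0.1]
0.75 87 9 [0.1, 0.0, -0.1]
0.9 78 14 [0.6, -0.9, -0.1]
1.05 71 20 [1.2, -1.6, -0.1]
1.2 64 27 [1.8, -2.2, -0.1]
1.35 60 33 [2.5, -2.7, -0.1]
1.5 56 41 [3.2, -3.1, -0.1]
1.57 55 44 [3.5, -3.2, -0.1]
```

Call:
arm_command(gripper=[0,0,0,0,0], slide=[[0.6,-0.9,0],[1.3,-1.7,0],[2.1,-2.4,0],[2.9,-2.9,0],[3.5,-3.2,0]], turn=[[0,0,0],[0,0,0],[0,0,0],[0,0,0],[0,0,0]])

```text
clock: 15.48
position: [0.6469, 0.0269, 0.0486]
tool_rot: [-3.141, 0.0, 1.664]
force: [4.4, -5.5, -1.1]
grip_width: -0.0
```

```bash
python3 btn.py|grep -E "^t|^1.[5]"
python3 -c "
from h import *
c=vision.camera_model('scene')
for th in (1.2,1.4,1.57): print(th,proj(c,case(103-48*np.sin(th),60-48*np.cos(th),64)).round(1))
sc=vision.grab_frame('scene'); cv2.imwrite('pics/c7.png',cv2.resize(sc[150:290,220:360],(600,600)))"
```

```text
t 15.475 at [55.  44.7 48.6] F [ 4.4 -5.5 -1.1] above [-3.5, 8.3, -5.1] down [-3.5, 8.3, -0.1]
1.5 56 41 [-0.4, 0.1, -0.1]
1.57 55 44 [-0.1, 0.0, -0.1]
1.2 [283.  223.1]
1.4 [286.3 224.5]
1.57 [288.8 226.1]
```

View pics/c7.png

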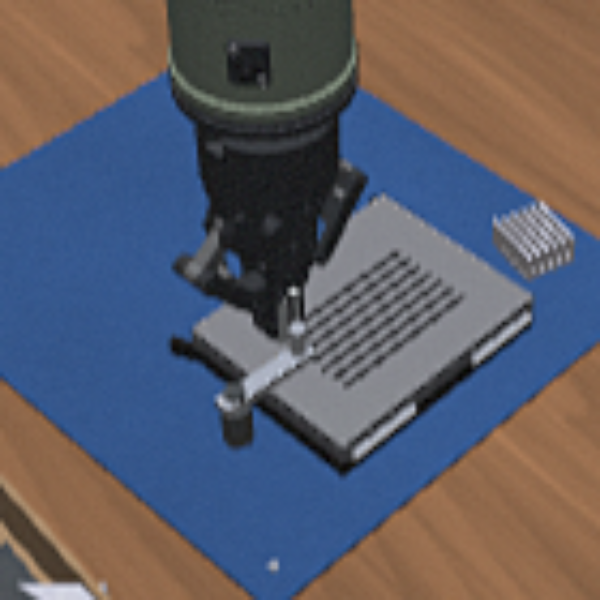

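The bar lies square across the shut lid. Peg top at (297,328) in the crop is full-frame (289,226.5), matching 1.57 rad (288.8,226.1). Now back off and rise.

Call:
arm_command(gripper=[0,0,0,0,0], slide=[[-1.5,0,0],[-3,0,0],[-3,0,-5],[-3,0,-11],[-3,0,-16]], turn=[[0,0,0],[0,0,0],[0,0,0],[0,0,0],[0,0,0]])

```text
clock: 16.15
position: [0.6501, -0.0053, 0.2109]
tool_rot: [3.141, 0.0, 1.662]
force: [0.5, 0.5, 0.1]
grip_width: 0.0006
```

Call:
arm_command(gripper=[0,0,0,0,0], slide=[[-3,-3,0],[-6,-6,0],[-10,-8,0],[-10,-8,0],[-10,-8,0]], turn=[[0,0,0],[0,0,0],[0,0,0],[0,0,0],[0,0,0]])

```text
clock: 16.77
position: [0.5796, -0.1111, 0.2086]
tool_rot: [3.141, -0.0, 1.663]
force: [0.6, 0.7, -1.3]
grip_width: -0.0002
```

```bash
python3 btn.py|grep ^t; python3 -c "
from h import *
w=vision.grab_frame('wrist');sc=vision.grab_frame('scene'); cv2.imwrite('pics/c8.png',np.hstack([cv2.resize(sc[150:290,200:380],(500,390)),w[:390:2,::2].repeat(2,0)[:390]]))"
```

```text
t 16.775 at [-24.8 -86.5 208.6] F [ 0.6  0.7 -1.3] above [9.7, 16.3, 10.9] down [9.7, 16.3, 15.9]
```

```bash
python3 -c "
from h import *
a=cv2.imread('pics/c7.png'); sc=vision.grab_frame('scene'); b=cv2.resize(sc[150:290,220:360],(600,600))
d=cv2.absdiff(a,b).max(2); print('bar/lid diff', d[340:480,210:540].mean(), (d[340:480,210:540]>50).mean(), 'peg',sc[224:229,287:292].mean())
job_done()"
```

```text
bar/lid diff 3.070800865800866 0.0 peg 127.76
the job is handed in; nothing more can be done
```

I slid the loose drive home into the near bay, swung the lid over and pressed it shut, then turned the button across it. The job was handed in at about 17 s of the 72 s allowed, with the arm clear of everything.

**Last checks:**
- **Drive:** it stopped against the connector at 9 N. Its visible outline matched the fitted drive's to within 1 mm, with the rear edge about 6 mm inside the mouth.
- **Lid:** the fingertip pressing on it read z 33.8 mm at 22 N, against 34 mm for fully shut.
- **Button:** the peg's image position matched about 1.57 rad. After I backed off, the bar and lid had not moved in the scene view.

**Disagreements:**
- **Camera offset:** the top and wrist cameras differed by about 2.5 mm on where the case and drive were. I used the wrist camera's values, and the drive entered the bay with no side force.
- **Final check:** the viewer refused the last picture because the 12-picture limit was reached, so the check after backing off was numerical only. I did not check each bystander one by one; the arm touched none that I could see.

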